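# Empty the printed housing and set it up for measuring

## Robot

A 7-joint arm with a two-finger parallel gripper is mounted at the origin on the work surface. World frame = base frame: x ahead of the robot, y to its left, z up, the work surface at z = 0. Lengths are in m, angles in rad, forces in N, time in s.
With the tool pointing down it reaches from about 0.4 to 0.875 m from the base axis. Payload 6.5 kg.
Tool frame: the origin (TCP) lies midway between the tips of the shut fingers; the grasp point (between the pads) lies 19 mm behind it (env.grasp_offset is the distance from the TCP to the grasp point, in m); z points along the fingers, y is the line along which they close (so a half turn about z gives the same grasp; the last joint's range is limited). The gripper opens to 88 mm and grips with 3 to 60 N. Pads are 18 mm wide; open, the fingers measure 123 mm over their backs; the gripper's body (75 mm by 187 mm) begins 45 mm behind the grasp point.
Start: joints at [-1.395, 0.536, -0.004, 1.538, 0.003, 1.067, -0.071], TCP at [0.156, 0.631, 0.213] pointing down, gripper open.
Joint ranges: [-2.7, 2.7], [-0.37, 2.16], [-1.27, 1.26], [0.24, 2.4], [-1.31, 4.45], [0.19, 1.91], [-2.76, 2.76]. Speed limits (rad/s): [2.39, 2.39, 3.14, 3.14, 3.14, 3.14, 3.14].

## Interface

Orientations are given as a unit quaternion [w, x, y, z].
In Python, from bench import env gives the robot as it stands. The module is installed in compiled form; this text tells all that it offers.
- The arm moves only by the tool move_arm, never from a script. Its argument "rows" is a list that holds one entry, the list of rows, each a list of 5 numbers: the shift along the tool's x, y, z in units of 60 mm (1.0 is 60 mm), then the turn about the tool's z in units of 0.12 rad (1.0 is 0.12 rad), then the gripper command: -1 is shut, 1 is fully open, values between are in proportion. In form: [[[x, y, z, twist, hand], ...]]. A call has exactly 5 rows; each row shifts and turns the commanded pose from where the row before left it, along the tool's axes as they then stand; what a row does not reach is not made up. A row lasts 1/8 s, in which the tool goes at most 62.5 mm and 10.7 degrees, less where a joint would pass 70% of its speed; a pose out of reach is approached as far as the arm can. A call with a number of a shift or a turn outside -1 to 1 is refused whole. A call with a gripper value outside its range is refused whole. The fingers move at their own pace and stop on an object; "squeeze" is the grip in N (left out, the last holds). Time passes only in rows, so rows that do not move let the fingers close, or fill a call up. It gives the time, the measured TCP pose, the force, the opening and the grip force at its end, in the units of the state.
- env.get_obs(): the state, without advancing time (a new reading comes with each control period).
- env.get_image(name): name is "scene" or "top"; returns a dict with "image" (480x640x3 uint8, red, green, blue), "K" (3x3 intrinsics, pixels), "R" (3x3) and "t" (3): a world point X has camera coordinates R X + t. Camera axes: x right, y down, z forward; pixel columns grow to the right and rows downward; lengths in m; the calibration is good to about 2 mm. A picture is of the moment at which its call begins. There is no depth.
- env.close_job(): hands the job in; it is judged then, once.
Trained networks look in the newest picture that a camera, given by its name, has taken for a name from the list of things; names that differ only in an ending like _2 or _b are one class to them, and where a whole thing is asked for, a point or a joint stands for the part that bears it (a point fixed in the world has none). Each returns a list of dicts, best first, with "score" (0 to 1); they miss things now and then, are a little off and sometimes report something else, mostly with a low value. They report only what shows in the picture. A call takes as long as a camera call.
- env.recognise(camera, query): "box" ([left, top, right, bottom] as shares, 0 to 1, of the picture: columns of its width, rows of its height, round what is visible of it).
- env.cut_out(camera, query): "region" (480x640 bool, what is visible of it) and "box" ([left, top, right, bottom] as shares, 0 to 1, of the picture: columns of its width, rows of its height, round what is visible of it).
- env.mark_of(camera, query): "at" ([column, row] as shares, 0 to 1, of the picture: columns of its width, rows of its height: a listed point, or the origin of a listed thing).
The state is a dict: "clock": time; "qpos": joint angles; "joint_velocities": joint speeds; "tau": joint torques, N m; "tool_pos": TCP position; "tool_rot": TCP orientation; "wrist_force": force on the tool from outside, world axes, zero at the start; "moment": the same for the moment, N m; "gripper_width": finger opening in m; "finger_force": force on a finger pad.
Only numpy, scipy, OpenCV 4.12 (cv2) and the standard library are available. Lean on these libraries where they do the work, as an engineer would, in place of code of your own. Each camera call takes 0.05 s, during which the arm holds its last target. There are 200 camera calls.

## Task

The flared white printed housing with the side lug still has three broken-off support chunks inside. Carry it over to the grey tote, tip it to empty all three chunks into the tote, then gently stand the empty housing upright on the granite measuring plate, its whole base on the plate, and let go. Leave the caliper and the other printed parts where they are.

Things in the scene. Friction and masses are not known exactly. Their poses are not given: they have to be found in the camera images.
- housing: Loose white printed cup that flares upward, 130 g: outer radius 46 mm at base, 68 mm at rim, 85 mm tall, wall 4 mm, floor 5 mm. Origin: centre of its underside; z is its axis, out of the mouth. A flat upright lug to grip (web 14 mm thick along the housing's y) sticks out on its -x side to 112 mm from the axis, from 25 to 70 mm above the underside.
- housing_lug (a point): Grip point in the housing's lug: 90 mm from the axis along the housing's -x, 50 mm above the underside, mid-thickness; axes as the housing's.
- housing_rim (a point): Centre of the housing's mouth, 85 mm above its underside on the axis.
- stub0: Broken-off chunk of print support, white plastic, about 18 g, a round stub 28 mm in diameter and 34 mm long. It starts standing on the inner floor of the housing. Origin: centre of its underside as it stands, z up through it.
- stub1: Broken-off chunk of print support, white plastic, about 18 g, a block 22 x 24 x 36 mm. It starts standing on the inner floor of the housing. Origin: centre of its underside as it stands, z up through it.
- stub2: Broken-off chunk of print support, white plastic, about 18 g, a stub 30 mm across and 34 mm tall with a tapered end. It starts standing on the inner floor of the housing. Origin: centre of its underside as it stands, z up through it.
- tote: Fixed open grey plastic tote, outside 300 mm (its x) by 200 mm (its y) by 75 mm high, walls and floor 5 mm, standing on the bench to the left or right. Origin: centre of its underside, z up.
- plate: Fixed grey granite measuring plate, 200 x 200 mm and 40 mm thick, on the bench on the other side from the tote. Origin: centre of its underside, z up; its top is at z = 40 mm.
- caliper: Bystander: digital caliper lying flat, 200 mm long along its x, 12 mm thick. Origin at its middle, underside.
- bracket: Bystander: white printed L-shaped bracket, a boss 48 mm in diameter and 34 mm high at its origin and 14 mm thick arms reaching 119 mm along its x and 70 mm to its y.
- cover: Bystander: white printed open rectangular cover 85 x 70 mm and 50 mm high; origin at the centre of its underside.

How it is judged:
On the way, in this order (a step that is already met when the one before it is completed fails the run):
1. the housing is tipped well over (more than 70 degrees) above the tote (angle between housing's own z axis and vertical above 1.22 rad and horizontal distance between housing_rim and tote below 0.17 m and height (world z) of housing_rim above 0.075 m), for 0.05 s.
2. all three chunks lie in the tote (x of stub0 in the frame of tote between -0.15 and 0.15 m and y of stub0 in the frame of tote between -0.1 and 0.1 m and z of stub0 in the frame of tote between -0.005 and 0.065 m and x of stub1 in the frame of tote between -0.15 and 0.15 m and y of stub1 in the frame of tote between -0.1 and 0.1 m and z of stub1 in the frame of tote between -0.005 and 0.065 m and x of stub2 in the frame of tote between -0.15 and 0.15 m and y of stub2 in the frame of tote between -0.1 and 0.1 m and z of stub2 in the frame of tote between -0.005 and 0.065 m), for 0.2 s.
At the end, for the whole second after the job is handed in: All three chunks lie at rest inside the tote; the housing stands upright (within 4.5 degrees) and still on the top of the granite plate, its axis within 56 mm of the plate's centre along each of the plate's sides (its whole base on the plate) (all of step 2 and x of housing in the frame of plate between -0.056 and 0.056 m and y of housing in the frame of plate between -0.056 and 0.056 m and z of housing in the frame of plate between 0.035 and 0.045 m and angle between housing's own z axis and vertical below 0.08 rad and linear speed of housing below 0.02 m/s and linear speed of each of stub0, stub1, stub2 below 0.03 m/s); the robot touches nothing.
It fails at once if the caliper was shifted by more than 30 mm (distance of caliper from where it was at the start of the episode above 0.03 m).
It fails at once if the bracket was shifted by more than 30 mm (distance of bracket from where it was at the start of the episode above 0.03 m).
It fails at once if the cover was shifted by more than 30 mm (distance of cover from where it was at the start of the episode above 0.03 m).
It fails at once if the housing was banged onto the plate (more than 40 N) (contact force between housing and plate above 40 N).
It fails at once if the housing was let go of more than 12 mm above the plate (horizontal distance between housing and plate below 0.13 m and z of housing in the frame of plate above 0.052 m and contact force between the fingers and housing below 0.01 N).
It also fails if it takes over 61 s, if anything falls off the work surface, if the arm or the gripper's body presses on something with over 40 N, if the wrist force passes 120 N, or if a joint passes its speed limit or range.

## Working session

There is one attempt and no reset: what is moved stays moved. The work goes in short steps, Python scripts to look and compute and a tool call to move; the robot and the scene stay as the last step left them, time stands still between calls to the robot, and variables do not carry over. Pictures are saved under pics/ and viewed, at most 10 in all, crops included, and the job is handed in when it is done.

Besides the shell and the picture viewer there is one more tool, called by a JSON object that holds its "api" and its "payload". move_arm: Moves the arm, as the interface text tells. Shifts and turns lie within -1 to 1; 1 stands for 60 mm of shift or 0.12 rad of turn. Its arguments: {"type":"object","properties":{"rows":{"type":"array","items":{"type":"array","items":{"type":"array","items":{"type":"number","minimum":-1,"maximum":1}}}},"squeeze":{"type":"number"}},"required":["rows"]}

```bash
mkdir -p pics; cat > h.py <<'E'
import numpy as np, cv2
from bench import env
def tri(pts):
    # pts: list of (im, (u,v)px)
    A=[];b=[]
    for im,(u,v) in pts:
        P=im["K"]@np.c_[im["R"],im["t"]]
        for r in (u*P[2]-P[0], v*P[2]-P[1]): A.append(r[:3]); b.append(-r[3])
    return np.linalg.lstsq(np.array(A),np.array(b),rcond=None)[0]
def proj(im,X):
    c=im["K"]@(im["R"]@np.array(X)+im["t"]); return c[:2]/c[2]
def atz(im,uv,z):
    d=im["R"].T@np.linalg.solve(im["K"],[uv[0],uv[1],1.]); o=-im["R"].T@im["t"]
    return o+d*(z-o[2])/d[2]
E
python3 - <<'E'
from h import *
np.set_printoptions(precision=3,suppress=True)
I={}
for c in("scene","top"):
    I[c]=env.get_image(c); cv2.imwrite(f"pics/{c}0.png",I[c]["image"][...,::-1]); print(c,-I[c]["R"].T@I[c]["t"])
o=env.get_obs(); print(o)
for n in["housing","housing_lug","housing_rim","tote","plate","caliper","bracket","cover"]:
    p=[]
    for c in I:
        r=env.mark_of(c,n)
        if r: u=np.array(r[0]["at"])*[640,480]; p.append((I[c],u)); print(n,c,u,round(r[0]["score"],2), atz(I[c],u,0))
        for q in r[1:3]: print("   alt",np.array(q["at"])*[640,480],q["score"])
    if len(p)==2: print("  tri",tri(p))
E
```

```text
scene [1.233 0.198 0.856]
top [0.493 0.008 0.948]
{'clock': 0.1, 'qpos': array([-1.395,  0.537, -0.004,  1.539,  0.003,  1.067, -0.071]), 'joint_velocities': array([ 0.001, -0.   , -0.   , -0.002, -0.   , -0.001,  0.001]), 'tau': array([  0.002, -57.208,   0.994, -25.223,  -0.056,   0.013,   0.   ]), 'tool_pos': array([0.156, 0.631, 0.212]), 'tool_rot': array([-0.   ,  0.121,  0.993, -0.001]), 'wrist_force': array([ 0.421, -0.232,  0.333]), 'moment': array([ 0.026, -0.045,  0.047]), 'finger_force': 0.0, 'gripper_width': 0.08813549809323606}
housing scene [302.592 238.896] 0.65 [ 0.539 -0.083  0.   ]
housing top [357.696 267.984] 0.61 [ 0.544 -0.07   0.   ]
   alt [348.608 277.584] 0.51
  tri [ 0.545 -0.074  0.009]
housing_lug scene [304.832 201.888] 0.91 [ 0.416 -0.124  0.   ]
   alt [310.4   236.112] 0.5
   alt [379.2  334.08] 0.41
housing_lug top [375.424 317.712] 0.97 [ 0.45  -0.102  0.   ]
  tri [ 0.454 -0.103  0.041]
housing_rim scene [304.704 217.392] 0.88 [ 0.469 -0.104  0.   ]
housing_rim top [364.416 267.792] 0.89 [ 0.545 -0.083  0.   ]
   alt [356.992 266.592] 0.27
  tri [ 0.54  -0.075  0.08 ]
tote scene [202.496 213.6  ] 0.74 [ 0.548 -0.355  0.   ]
   alt [228.48  295.296] 0.41
plate scene [472.704 268.416] 0.67 [0.485 0.322 0.   ]
plate top [149.12  302.304] 0.7 [0.48  0.327 0.   ]
  tri [ 0.481  0.326 -0.004]
caliper scene [304.128 306.48 ] 0.86 [ 0.72  -0.009 -0.   ]
caliper top [323.904 172.08 ] 0.95 [ 0.733 -0.006  0.   ]
  tri [ 0.729 -0.006  0.015]
bracket scene [377.024 329.376] 0.67 [0.72  0.155 0.   ]
bracket top [240.    177.216] 0.8 [0.723 0.158 0.   ]
  tri [0.722 0.156 0.004]
cover scene [227.392 290.688] 0.93 [ 0.741 -0.184  0.   ]
cover top [408.128 164.688] 0.95 [ 0.747 -0.172  0.   ]
   alt [150.4   304.416] 0.57
  tri [ 0.746 -0.174  0.01 ]
```

View pics/scene0.png

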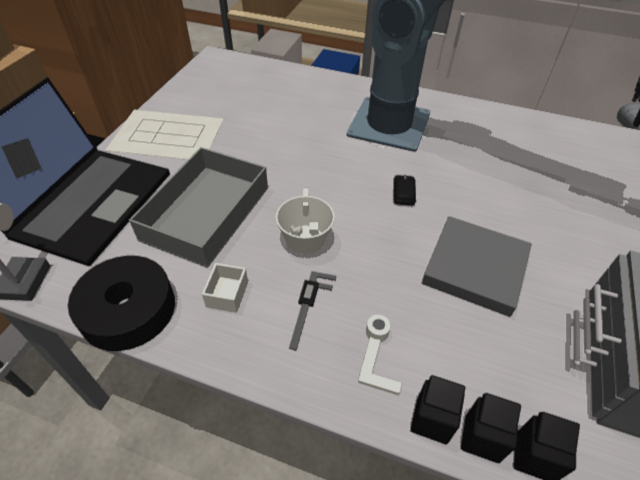

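View pics/top0.png

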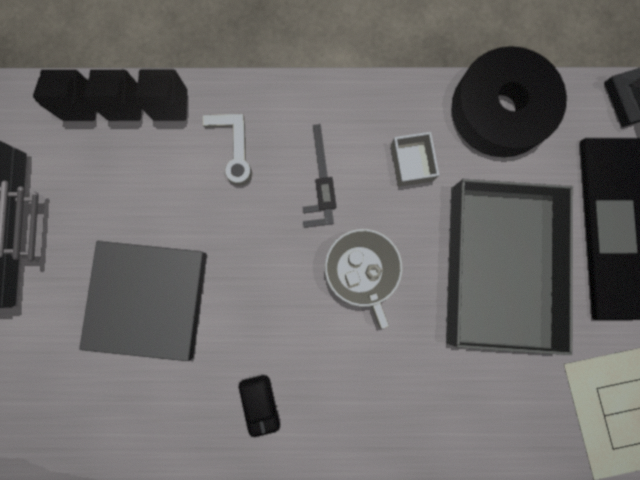

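The scene view shows the housing at about (305,225) with its lug toward the robot, the tote at (202,200) and the plate at (475,265). In the top view the housing is at (363,268) with its lug at (380,315), the tote spans columns 447–572, and the plate is centred near (145,300). The caliper, bracket and cover are all beyond the housing, away from the robot. I'll fit the models to the silhouettes.

```bash
cat > fit.py <<'E'
from h import *
from scipy.optimize import minimize
np.set_printoptions(precision=4,suppress=True)
def box(x0,x1,y0,y1,z0,z1): return np.array([[x,y,z] for x in(x0,x1) for y in(y0,y1) for z in(z0,z1)])
a=np.linspace(0,2*np.pi,60)
cup=np.r_[np.c_[.046*np.cos(a),.046*np.sin(a),0*a],np.c_[.068*np.cos(a),.068*np.sin(a),0*a+.085]]
M={"housing":[cup,box(-.112,-.05,-.007,.007,.025,.070)],"tote":[box(-.15,.15,-.1,.1,0,.075)],"plate":[box(-.1,.1,-.1,.1,0,.04)]}
def mask(im,parts,p):
    c,s=np.cos(p[-1]),np.sin(p[-1]); m=np.zeros((480,640),np.uint8)
    z=p[2] if len(p)==4 else 0
    for q in parts:
        w=q@np.array([[c,s,0],[-s,c,0],[0,0,1]])+[p[0],p[1],z]
        u=np.array([proj(im,X) for X in w],np.float32)
        cv2.fillConvexPoly(m,cv2.convexHull(np.round(u*16).astype(np.int32)),1,shift=4)
    return m>0
def fit(n,p0,cams=("scene","top")):
    I=[];
    for c in cams:
        im=env.get_image(c); r=env.cut_out(c,n)
        if r: I.append((im,r[0]["region"])); print(c,round(r[0]["score"],2),np.array(r[0]["box"])*[640,480,640,480])
    def cost(p): return sum(1-(mask(i,M[n],p)&g).sum()/(mask(i,M[n],p)|g).sum() for i,g in I)
    S=np.array([p0]+[np.array(p0)+d for d in np.diag([.02,.02]+([.02] if len(p0)==4 else [])+[.15])])
    r=minimize(cost,p0,method="Nelder-Mead",options=dict(initial_simplex=S,maxiter=150,xatol=2e-4))
    print(n,r.x,"loss",r.fun); return r.x
if __name__=="__main__":
    fit("housing",[.545,-.074,0.0,.3]); fit("tote",[.55,-.35,0,np.pi/2]); fit("plate",[.48,.326,0,0.05])
E
python3 fit.py
```

```text
scene 0.89 [272.832 184.32  334.976 254.112]
top 0.86 [322.368 228.912 401.728 325.392]
housing [ 0.5423 -0.0728  0.005   0.36  ] loss 0.33256645390476525
scene 0.85 [128.384 142.896 269.632 270.912]
top 0.65 [444.416 181.824 572.8   357.408]
tote [ 0.5458 -0.3432  0.0029  3.0679] loss 0.05301896968586084
scene 0.56 [419.584 215.616 534.4   315.888]
top 0.77 [ 81.792 242.592 207.68  357.6  ]
plate [ 0.4857  0.3266  0.0017 -0.0984] loss 0.06784932762091267
```

{"api": "move_arm", "payload": {"rows": [[[-0.77,-0.5,0,0,1],[-0.77,-0.5,0,0,1],[-0.77,-0.5,0,0,1],[-0.77,-0.5,0,0,1],[-0.77,-0.5,0,0,1]]], "squeeze": 50}}

```text
clock: 2.12
tool_pos: [0.3452, 0.4288, 0.2128]
tool_rot: [0.0, 0.121, 0.993, 0.0]
wrist_force: [0.9, 1.2, 0.8]
gripper_width: 0.0879
finger_force: 0.0
```

{"api": "move_arm", "payload": {"rows": [[[-0.77,-0.5,0,0,1],[-0.77,-0.5,0,0,1],[-0.29,-0.9,0,0,1],[-0.29,-0.9,0,0,1],[-0.29,-0.9,0,0,1]]]}}

```text
clock: 2.75
tool_pos: [0.4314, 0.1782, 0.2128]
tool_rot: [0.0, 0.121, 0.993, 0.0]
wrist_force: [0.1, 0.9, -0.1]
gripper_width: 0.0883
finger_force: 0.0
```

{"api": "move_arm", "payload": {"rows": [[[-0.29,-0.9,0,0,1],[-0.29,-0.9,0,0,1],[-0.29,-0.9,0,0,1],[-0.29,-0.9,0,0,1],[-0.25,-0.9,0,0,1]]]}}

```text
clock: 3.38
tool_pos: [0.449, -0.1042, 0.2129]
tool_rot: [0.001, 0.12, 0.993, 0.0]
wrist_force: [0.6, -0.3, 0.0]
gripper_width: 0.0878
finger_force: 0.0
```

{"api": "move_arm", "payload": {"rows": [[[0,0,0,-0.95,1],[0,0,0,-0.95,1],[0,0,0,-0.95,1],[0,0,0,-0.95,1],[0,0,0,-0.95,1]]]}}

```text
clock: 4.0
tool_pos: [0.4489, -0.1024, 0.2127]
tool_rot: [0.0, -0.165, 0.986, -0.0]
wrist_force: [-0.3, 0.5, 0.4]
gripper_width: 0.0879
finger_force: 0.0
```

{"api": "move_arm", "payload": {"rows": [[[0,-0.04,0.8,0,1],[0,0,0.8,0,1],[0,0,0.8,0,1],[0,0,0.4,0,1],[0,0,0.26,0,1]]]}}

```text
clock: 4.62
tool_pos: [0.4493, -0.1046, 0.0279]
tool_rot: [-0.0, -0.163, 0.987, 0.0]
wrist_force: [0.9, 0.1, 0.5]
gripper_width: 0.0879
finger_force: 0.0
```

```bash
python3 - <<'E'
from h import *
c=[]
for n in("scene","top"):
    i=env.get_image(n)["image"]
    r=i[130:290,220:400] if n=="scene" else i[200:360,290:470]
    c.append(cv2.resize(r[...,::-1],(400,400*r.shape[0]//r.shape[1]),interpolation=cv2.INTER_CUBIC)[:355])
cv2.imwrite("pics/g1.png",np.hstack(c))
E
```

```text
(no output)
```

View pics/g1.png

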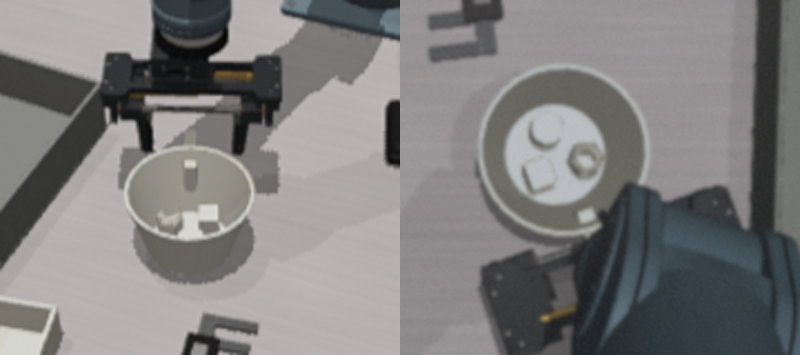

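The close-up shows the lug between the open fingers (left view, fingers at columns 145 and 240, lug at 190). All three chunks are standing inside. Closing the gripper.

{"api": "move_arm", "payload": {"rows": [[[0,0,0,0,-1],[0,0,0,0,-1],[0,0,0,0,-1],[0,0,0,0,-1],[0,0,0,0,-1]]], "squeeze": 55}}

```text
clock: 5.35
tool_pos: [0.4497, -0.1047, 0.0291]
tool_rot: [0.0, -0.163, 0.987, -0.0]
wrist_force: [-0.8, -1.1, -0.4]
gripper_width: 0.04
finger_force: 0.0
```

{"api": "move_arm", "payload": {"rows": [[[0,0,-0.05,0,-1],[0,0,-0.1,0,-1],[0,0,-0.2,0,-1],[0,0,-0.3,0,-1],[0,0,-0.2,0,-1]]]}}

```text
clock: 5.98
tool_pos: [0.45, -0.1048, 0.0813]
tool_rot: [0.001, -0.163, 0.987, -0.0]
wrist_force: [0.5, -0.4, -0.0]
gripper_width: 0.0007
finger_force: 0.0
```

```bash
python3 - <<'E'
from fit import *
print(env.get_obs()["wrist_force"],env.get_obs()["moment"])
I={}
for c in("scene","top"): I[c]=env.get_image(c)
for n in["housing","housing_rim"]:
    p=[]
    for c in I:
        r=env.mark_of(c,n)
        if r: p.append((I[c],np.array(r[0]["at"])*[640,480])); print(n,c,r[0]["score"],p[-1][1])
    if len(p)==2: print("  tri",tri(p))
E
```

```text
[ 0.5471 -0.3512 -0.0172] [-0.0049  0.0459  0.0126]
housing scene 0.9 [304.512 240.   ]
housing top 0.72 [357.184 265.68 ]
  tri [ 0.5489 -0.0706  0.0109]
housing_rim top 0.8 [363.392 267.984]
```

{"api": "move_arm", "payload": {"rows": [[[0,0,-0.3,0,1],[0,0,0,0,1],[0,0,0,0,1],[0,0,0,0,1],[0,0,0,0,1]]], "squeeze": 55}}

```text
clock: 6.9
tool_pos: [0.4492, -0.1047, 0.0975]
tool_rot: [-0.0, -0.163, 0.987, 0.0]
wrist_force: [-0.1, 1.1, 1.3]
gripper_width: 0.0484
finger_force: 0.0
```

{"api": "move_arm", "payload": {"rows": [[[0,0,0.2,0,0.5],[0,0,0.4,0,0.5],[0,0,0.3,0,0.5],[0,0,0.25,0,0.5],[0,0,0.0,0,0.5]]]}}

```text
clock: 7.52
tool_pos: [0.4485, -0.1046, 0.0278]
tool_rot: [-0.001, -0.163, 0.987, 0.0]
wrist_force: [0.0, 0.2, 0.5]
gripper_width: 0.0662
finger_force: 0.0
```

{"api": "move_arm", "payload": {"rows": [[[0,0,0,0,-1],[0,0,0,0,-1],[0,0,0,0,-1],[0,0,0,0,-1],[0,0,0,0,-1]]]}}

```text
clock: 8.15
tool_pos: [0.4496, -0.1047, 0.0291]
tool_rot: [0.0, -0.163, 0.987, -0.0]
wrist_force: [0.4, 0.1, -0.1]
gripper_width: 0.0181
finger_force: 0.0
```

{"api": "move_arm", "payload": {"rows": [[[0,0,0,0,-1],[0,0,0,0,-1],[0,0,0,0,-1],[0,0,0,0,-1],[0,0,0,0,-1]]]}}

```text
clock: 8.78
tool_pos: [0.4495, -0.1047, 0.0289]
tool_rot: [0.0, -0.163, 0.987, 0.0]
wrist_force: [0.6, 1.8, 1.6]
gripper_width: 0.0134
finger_force: 55.0
```

Gripped the lug (13.4 mm wide, 55 N). Lifting gently.

{"api": "move_arm", "payload": {"rows": [[[0,0,-0.05,0,-1],[0,0,-0.1,0,-1],[0,0,-0.2,0,-1],[0,0,-0.3,0,-1],[0,0,-0.3,0,-1]]]}}

```text
clock: 9.4
tool_pos: [0.4495, -0.1048, 0.0871]
tool_rot: [0.0, -0.163, 0.987, -0.0]
wrist_force: [0.1, -0.4, -0.7]
gripper_width: 0.0135
finger_force: 55.0
```

```bash
python3 - <<'E'
from h import *
print(env.get_obs()["wrist_force"],env.get_obs()["moment"],env.get_obs()["gripper_width"])
c=[]
for n in("scene","top"):
    i=env.get_image(n)["image"]
    r=i[130:290,220:400] if n=="scene" else i[200:360,290:470]
    c.append(cv2.resize(r[...,::-1],(400,400*r.shape[0]//r.shape[1]),interpolation=cv2.INTER_CUBIC)[:355])
cv2.imwrite("pics/g2.png",np.hstack(c))
E
```

```text
[ 0.05029482 -0.41871246 -0.69158146] [-0.03437498  0.13289167  0.0305214 ] 0.013469943060645485
```

View pics/g2.png

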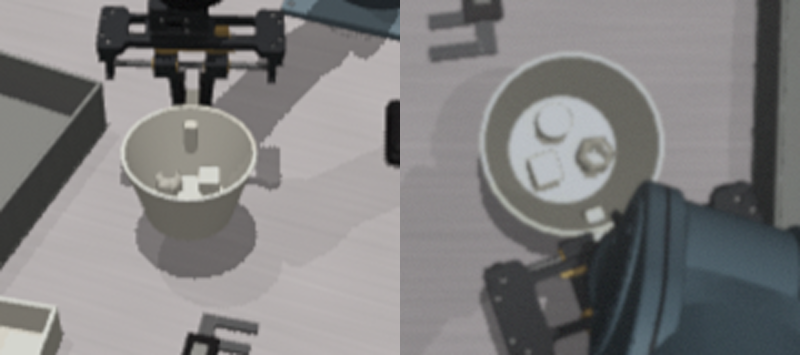

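The housing hangs level in the grip and all three chunks are inside. I'll raise it, then carry it to the tote.

{"api": "move_arm", "payload": {"rows": [[[0,0,-0.2,0,-1],[0,0,-0.5,0,-1],[0.04,-0.1,-0.6,0,-1],[0.08,-0.25,-0.6,0,-1],[0.13,-0.45,-0.4,0,-1]]]}}

```text
clock: 10.12
tool_pos: [0.451, -0.1548, 0.2256]
tool_rot: [0.001, -0.164, 0.986, 0.0]
wrist_force: [1.0, 0.5, -2.1]
gripper_width: 0.0137
finger_force: 55.0
```

{"api": "move_arm", "payload": {"rows": [[[0.16,-0.55,0,0,-1],[0.17,-0.6,0,0,-1],[0.17,-0.6,0,0,-1],[0.16,-0.55,0,0,-1],[0.12,-0.42,0,0,-1]]]}}

```text
clock: 10.75
tool_pos: [0.4584, -0.326, 0.2238]
tool_rot: [-0.0, -0.163, 0.987, 0.0]
wrist_force: [0.5, -0.3, -1.6]
gripper_width: 0.0134
finger_force: 55.0
```

{"api": "move_arm", "payload": {"rows": [[[0.08,-0.3,0,0.3,-1],[0,0,0,0.7,-1],[0,0,0,0.8,-1],[0,0,0,0.7,-1],[0,0,0,0.4,-1]]]}}

```text
clock: 11.38
tool_pos: [0.4603, -0.3425, 0.2238]
tool_rot: [-0.0, 0.011, 1.0, 0.0]
wrist_force: [0.1, 0.5, -1.7]
gripper_width: 0.0136
finger_force: 55.0
```

```bash
python3 - <<'E'
from h import *
i=env.get_image("scene"); r=env.mark_of("scene","housing_rim"); print(r and np.array(r[0]["at"])*[640,480], env.get_obs()["gripper_width"])
I=i["image"];J=env.get_image("top")["image"]
cv2.imwrite("pics/g3.png",np.hstack([I[60:300,60:400],J[160:400,340:640]])[...,::-1])
E
```

```text
[179.712 124.32 ] 0.013570388818750114
```

View pics/g3.png

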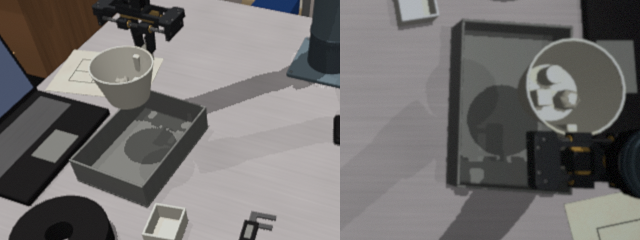

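The housing is over the tote, upright, with the chunks still inside. I'll loosen the grip step by step so it swings about the lug.

{"api": "move_arm", "payload": {"rows": [[[0,0,0,0,-1],[0,0,0,0,-1],[0,0,0,0,-1],[0,0,0,0,-1],[0,0,0,0,-1]]], "squeeze": 12}}

```text
clock: 12.15
tool_pos: [0.4604, -0.3432, 0.224]
tool_rot: [0.0, 0.01, 1.0, -0.0]
wrist_force: [-0.7, 0.6, -1.9]
gripper_width: 0.014
finger_force: 12.0
```

```bash
cat > look.py <<'E'
from h import *
import sys
I=env.get_image("scene");J=env.get_image("top")
for n in ["housing","housing_rim","housing_lug"]:
    p=[]
    for c,im in (("scene",I),("top",J)):
        r=env.mark_of(c,n)
        if r: p.append((im,np.array(r[0]["at"])*[640,480])); print(n,c,round(r[0]["score"],2),p[-1][1].round())
    if len(p)==2: print("   ",tri(p).round(3))
o=env.get_obs(); print(o["wrist_force"].round(2),o["moment"].round(2),o["gripper_width"].round(4))
a,b=[int(x) for x in sys.argv[2:4]],[int(x) for x in sys.argv[4:6]]
cv2.imwrite(sys.argv[1],np.hstack([I["image"][a[1]:a[1]+280,a[0]:a[0]+340],J["image"][b[1]:b[1]+280,b[0]:b[0]+300]])[...,::-1])
E
python3 look.py pics/a.png 60 60 340 160
```

```text
housing scene 0.65 [204. 156.]
housing top 0.79 [534. 292.]
    [ 0.499 -0.343  0.15 ]
housing_rim top 0.62 [554. 256.]
housing_lug scene 0.69 [204. 113.]
housing_lug top 0.84 [563. 320.]
    [ 0.459 -0.343  0.244]Traceback (most recent call last):
  File "look.py", line 10, in <module>
    o=env.get_obs(); print(o["wrist_force"].round(2),o["moment"].round(2),o["gripper_width"].round(4))
                                                                          ^^^^^^^^^^^^^^^^^^^^^^^^
AttributeError: 'float' object has no attribute 'round'
```

{"api": "move_arm", "payload": {"rows": [[[0,0,0,0,-1],[0,0,0,0,-1],[0,0,0,0,-1],[0,0,0,0,-1],[0,0,0,0,-1]]], "squeeze": 6}}

```text
clock: 13.18
tool_pos: [0.4604, -0.3431, 0.2239]
tool_rot: [0.0, 0.01, 1.0, -0.0]
wrist_force: [-0.1, -0.5, -2.0]
gripper_width: 0.0141
finger_force: 6.0
```

```bash
sed -i 's/o\["gripper_width"\].round(4)/o["gripper_width"]/' look.py
python3 look.py pics/b.png 60 60 340 160
```

```text
housing scene 0.74 [215. 145.]
housing top 0.67 [535. 323.]
    [ 0.449 -0.343  0.148]
housing_rim scene 0.61 [201. 153.]
housing_rim top 0.66 [544. 277.]
    [ 0.52  -0.342  0.178]
housing_lug scene 0.78 [207. 111.]
housing_lug top 0.78 [564. 328.]
    [ 0.449 -0.343  0.244]
[-0.2  -0.7  -1.61] [ 0.05 -0.01  0.01] 0.014028673420628416
```

{"api": "move_arm", "payload": {"rows": [[[0,0,0,0,-1],[0,0,0,0,-1],[0,0,0,0,-1],[0,0,0,0,-1],[0,0,0,0,-1]]], "squeeze": 3.5}}

```text
clock: 14.2
tool_pos: [0.4604, -0.3431, 0.2239]
tool_rot: [0.0, 0.01, 1.0, 0.0]
wrist_force: [0.1, -0.2, -1.1]
gripper_width: 0.0137
finger_force: 3.5
```

```bash
python3 look.py pics/c.png 60 60 340 160
```

```text
housing scene 0.61 [215. 146.]
housing top 0.73 [535. 324.]
    [ 0.447 -0.343  0.145]
housing_rim scene 0.87 [201. 153.]
housing_rim top 0.56 [543. 279.]
    [ 0.518 -0.343  0.175]
housing_lug scene 0.72 [205. 111.]
housing_lug top 0.76 [565. 326.]
    [ 0.452 -0.345  0.245]
[ 0.07  1.03 -0.61] [-0.01  0.04  0.02] 0.014232815883987773
```

View pics/c.png

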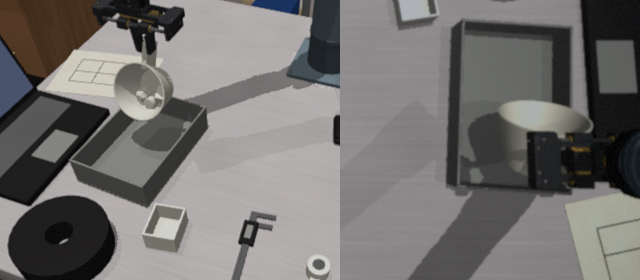

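The housing hangs tilted about 68° with the chunks still resting inside. To tip it further, I'll push the lower rim against the inside of the tote's far wall at a moderate grip, then back off.

{"api": "move_arm", "payload": {"rows": [[[-0.2,0,0.1,0,-1],[-0.5,0,0.3,0,-1],[-0.6,0,0.3,0,-1],[-0.5,0,0.1,0,-1],[-0.3,0,0,0,-1]]], "squeeze": 12}}

```text
clock: 15.22
tool_pos: [0.5884, -0.3443, 0.1741]
tool_rot: [-0.0, 0.009, 1.0, 0.001]
wrist_force: [-0.9, -0.3, -0.9]
gripper_width: 0.0136
finger_force: 12.0
```

{"api": "move_arm", "payload": {"rows": [[[-0.3,0,0,0,-1],[-0.3,0,0,0,-1],[-0.3,0,0,0,-1],[-0.3,0,0,0,-1],[-0.3,0,0,0,-1]]]}}

```text
clock: 15.85
tool_pos: [0.6771, -0.3468, 0.1748]
tool_rot: [-0.001, 0.01, 1.0, 0.0]
wrist_force: [-0.1, 0.1, -0.6]
gripper_width: 0.0134
finger_force: 12.0
```

```bash
python3 look.py pics/d.png 60 60 340 160
```

```text
housing scene 0.65 [182. 196.]
housing top 0.68 [524. 229.]
    [ 0.605 -0.349  0.112]
housing_rim scene 0.67 [163. 223.]
housing_lug scene 0.75 [158. 184.]
housing_lug top 0.64 [544. 184.]
    [ 0.665 -0.348  0.2  ]
[-0.61  0.11 -1.21] [ 0.06 -0.1  -0.01] 0.013965124257547831
```

View pics/d.png

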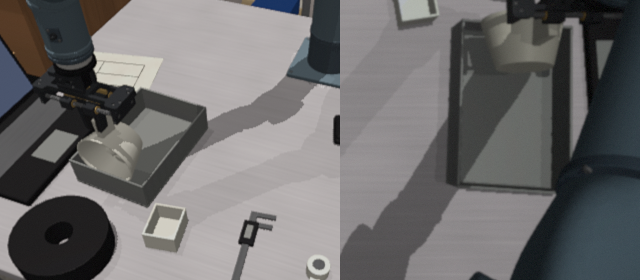

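The housing is now tilted about 105° against the far wall with the chunks near the mouth. I'll tighten and back off so they drop.

{"api": "move_arm", "payload": {"rows": [[[0,0,0,0,-1],[0.3,0,0,0,-1],[0.9,0,0,0,-1],[0.9,0,0,0,-1],[0,0,0,0,-1]]], "squeeze": 45}}

```text
clock: 16.88
tool_pos: [0.5446, -0.346, 0.1759]
tool_rot: [-0.002, 0.013, 1.0, 0.001]
wrist_force: [1.7, -0.7, -1.8]
gripper_width: 0.0136
finger_force: 45.0
```

```bash
python3 look.py pics/e.png 60 60 340 160
```

```text
housing scene 0.62 [213. 161.]
housing top 0.85 [528. 306.]
    [ 0.475 -0.343  0.118]
housing_rim scene 0.55 [198. 181.]
housing_lug scene 0.85 [191. 146.]
housing_lug top 0.85 [550. 268.]
    [ 0.534 -0.345  0.206]
[ 0.37 -0.34 -1.22] [-0.    0.01 -0.  ] 0.013547787774284255
```

View pics/e.png

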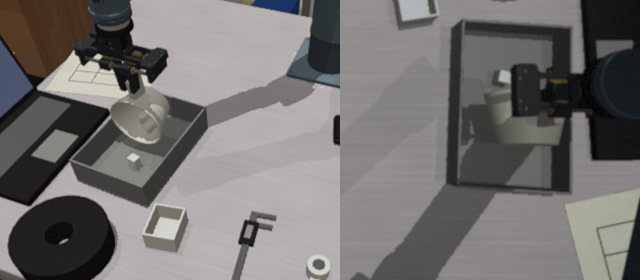

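One chunk is in the tote at about (133,160) and at least one is still at the mouth. Shaking it.

{"api": "move_arm", "payload": {"rows": [[[0,0,-0.4,0,-1],[-0.9,0,0,0,-1],[-0.9,0,0,0,-1],[0.9,0,0,0,-1],[0.9,0,0,0,-1]]]}}

```text
clock: 17.9
tool_pos: [0.5505, -0.3452, 0.1981]
tool_rot: [-0.001, 0.009, 1.0, -0.001]
wrist_force: [-0.4, -1.2, -0.8]
gripper_width: 0.0135
finger_force: 45.0
```

{"api": "move_arm", "payload": {"rows": [[[0,0,-0.8,0,-1],[0,0,0.8,0,-1],[0,0,-0.8,0,-1],[0,0,0.8,0,-1],[0,0,0,0,-1]]]}}

```text
clock: 18.52
tool_pos: [0.5488, -0.3431, 0.197]
tool_rot: [-0.003, 0.01, 1.0, 0.002]
wrist_force: [0.1, 0.9, 0.1]
gripper_width: 0.0136
finger_force: 45.0
```

```bash
cat > st.py <<'E'
from h import *
I={c:env.get_image(c) for c in("scene","top")}
for n in ["stub0","stub1","stub2"]:
    for c,im in I.items():
        for r in env.mark_of(c,n)[:3]:
            u=np.array(r["at"])*[640,480]; print(n,c,round(r["score"],2),u.round(), "at floor",atz(im,u,.01).round(3))
E
python3 look.py pics/f.png 60 60 340 160; python3 st.py
```

```text
housing scene 0.95 [208. 154.]
housing top 0.63 [532. 302.]
    [ 0.484 -0.342  0.145]
housing_lug scene 0.89 [192. 142.]
housing_lug top 0.94 [555. 267.]
    [ 0.534 -0.344  0.217]
[ 0.42  0.21 -0.84] [-0.05 -0.09  0.02] 0.013965859190155267
stub0 scene 0.65 [200. 238.] at floor [ 0.632 -0.312  0.01 ]
stub0 scene 0.64 [197. 224.] at floor [ 0.593 -0.342  0.01 ]
stub0 scene 0.55 [165. 216.] at floor [ 0.597 -0.431  0.01 ]
stub0 top 0.81 [486. 216.] at floor [ 0.643 -0.316  0.01 ]
stub0 top 0.4 [323. 173.] at floor [ 0.728 -0.005  0.01 ]
stub1 scene 0.65 [200. 238.] at floor [ 0.632 -0.312  0.01 ]
stub1 scene 0.64 [197. 224.] at floor [ 0.593 -0.342  0.01 ]
stub1 scene 0.55 [165. 216.] at floor [ 0.597 -0.431  0.01 ]
stub1 top 0.81 [486. 216.] at floor [ 0.643 -0.316  0.01 ]
stub1 top 0.4 [323. 173.] at floor [ 0.728 -0.005  0.01 ]
stub2 scene 0.65 [200. 238.] at floor [ 0.632 -0.312  0.01 ]
stub2 scene 0.64 [197. 224.] at floor [ 0.593 -0.342  0.01 ]
stub2 scene 0.55 [165. 216.] at floor [ 0.597 -0.431  0.01 ]
stub2 top 0.81 [486. 216.] at floor [ 0.643 -0.316  0.01 ]
stub2 top 0.4 [323. 173.] at floor [ 0.728 -0.005  0.01 ]
```

View pics/f.png

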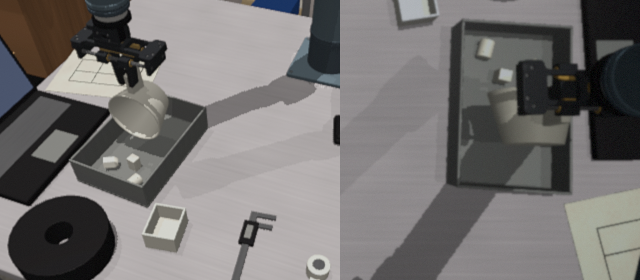

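All three chunks lie in the tote, at about (110,162), (133,161) and (137,180) in the left view. To turn the housing back upright, I'll drag its base against the tote's near inner wall.

{"api": "move_arm", "payload": {"rows": [[[0.1,0,0.25,0,-1],[0.35,0,0.2,0,-1],[0.35,0,0,0,-1],[0.3,0,0,0,-1],[0.3,0,0,0,-1]]], "squeeze": 12}}

```text
clock: 19.95
tool_pos: [0.4651, -0.343, 0.172]
tool_rot: [-0.0, 0.01, 1.0, 0.0]
wrist_force: [1.2, 0.6, -0.5]
gripper_width: 0.0136
finger_force: 12.0
```

{"api": "move_arm", "payload": {"rows": [[[0.35,0,0,0,-1],[0.35,0,0,0,-1],[0.35,0,0,0,-1],[0.35,0,0,0,-1],[0.35,0,0,0,-1]]]}}

```text
clock: 20.58
tool_pos: [0.3605, -0.3409, 0.1723]
tool_rot: [0.0, 0.01, 1.0, -0.0]
wrist_force: [0.9, -0.1, -0.9]
gripper_width: 0.0142
finger_force: 12.0
```

```bash
python3 look.py pics/g.png 60 60 340 160
```

```text
housing scene 0.75 [231. 146.]
housing top 0.71 [523. 358.]
    [ 0.389 -0.337  0.104]
housing_rim scene 0.71 [228. 108.]
housing_rim top 0.56 [540. 326.]
    [ 0.451 -0.294  0.265]
housing_lug scene 0.64 [475. 265.]
housing_lug top 0.66 [548. 391.]
    [0.586 0.037 0.536]
[-0.21  0.15 -1.1 ] [ 0.02  0.05 -0.04] 0.014100201159222572
```

The tilt is back to about 45°. I'll tighten, lift out and carry it to the plate.

{"api": "move_arm", "payload": {"rows": [[[0,0,0,0,-1],[0,0,-0.3,0,-1],[0,0,-0.6,0,-1],[-0.2,0.3,-0.5,0,-1],[-0.3,0.6,-0.2,0,-1]]], "squeeze": 50}}

```text
clock: 21.6
tool_pos: [0.3931, -0.289, 0.2708]
tool_rot: [0.001, 0.011, 1.0, -0.001]
wrist_force: [1.3, -0.2, -2.2]
gripper_width: 0.0135
finger_force: 50.0
```

{"api": "move_arm", "payload": {"rows": [[[-0.3,0.8,0,0,-1],[-0.3,0.8,0,0,-1],[-0.3,0.9,0,0,-1],[-0.1,0.9,0,0,-1],[0,0.9,0,0,-1]]]}}

```text
clock: 22.22
tool_pos: [0.458, -0.029, 0.269]
tool_rot: [0.0, 0.01, 1.0, -0.0]
wrist_force: [0.0, -0.7, -1.3]
gripper_width: 0.0134
finger_force: 50.0
```

{"api": "move_arm", "payload": {"rows": [[[0,0.9,0,0,-1],[0,0.9,0,0,-1],[0,0.9,0,0,-1],[0,0.9,0,0,-1],[0,0.8,0,0,-1]]]}}

```text
clock: 22.85
tool_pos: [0.4625, 0.2352, 0.2689]
tool_rot: [0.0, 0.009, 1.0, 0.0]
wrist_force: [0.8, 0.6, -1.0]
gripper_width: 0.0134
finger_force: 50.0
```

{"api": "move_arm", "payload": {"rows": [[[0,0.6,0,0,-1],[0,0.5,0,0,-1],[0,0.3,0,0,-1],[0,0.1,0,0,-1],[0,0,0,0,-1]]]}}

```text
clock: 23.48
tool_pos: [0.4647, 0.3222, 0.2688]
tool_rot: [-0.0, 0.01, 1.0, -0.0]
wrist_force: [0.2, -0.3, -1.9]
gripper_width: 0.0136
finger_force: 50.0
```

```bash
python3 look.py pics/i.png 300 100 20 180; python3 st.py
```

```text
housing scene 0.91 [496. 211.]
housing top 0.97 [110. 295.]
    [0.494 0.318 0.199]
housing_rim scene 0.73 [503. 211.]
housing_rim top 0.59 [ 99. 257.]
    [0.547 0.319 0.248]
housing_lug scene 0.97 [513. 168.]
housing_lug top 0.76 [ 79. 318.]
    [0.463 0.321 0.286]
[ 0.49  0.38 -0.69] [-0.01  0.04 -0.03] 0.013069886116026448
stub0 scene 0.74 [193. 227.] at floor [ 0.605 -0.346  0.01 ]
stub0 scene 0.65 [166. 209.] at floor [ 0.575 -0.443  0.01 ]
stub0 top 0.83 [496. 237.] at floor [ 0.602 -0.333  0.01 ]
stub0 top 0.75 [485. 211.] at floor [ 0.652 -0.315  0.01 ]
stub0 top 0.54 [551. 246.] at floor [ 0.584 -0.438  0.01 ]
stub1 scene 0.74 [193. 227.] at floor [ 0.605 -0.346  0.01 ]
stub1 scene 0.65 [166. 209.] at floor [ 0.575 -0.443  0.01 ]
stub1 top 0.83 [496. 237.] at floor [ 0.602 -0.333  0.01 ]
stub1 top 0.75 [485. 211.] at floor [ 0.652 -0.315  0.01 ]
stub1 top 0.54 [551. 246.] at floor [ 0.584 -0.438  0.01 ]
stub2 scene 0.74 [193. 227.] at floor [ 0.605 -0.346  0.01 ]
stub2 scene 0.65 [166. 209.] at floor [ 0.575 -0.443  0.01 ]
stub2 top 0.83 [496. 237.] at floor [ 0.602 -0.333  0.01 ]
stub2 top 0.75 [485. 211.] at floor [ 0.652 -0.315  0.01 ]
stub2 top 0.54 [551. 246.] at floor [ 0.584 -0.438  0.01 ]
```

Housing is at about 46° above the plate and the three chunks are confirmed in the tote. I'll lower it until the far base edge almost touches, then follow the arc with a moderate grip.

{"api": "move_arm", "payload": {"rows": [[[0,0.05,0.4,0,-1],[0,0,0.5,0,-1],[0,0,0.45,0,-1],[0,0,0.3,0,-1],[0,0,0.1,0,-1]]], "squeeze": 14}}

```text
clock: 24.9
tool_pos: [0.464, 0.3255, 0.1629]
tool_rot: [-0.001, 0.01, 1.0, -0.001]
wrist_force: [0.3, -0.1, -1.5]
gripper_width: 0.0142
finger_force: 14.0
```

{"api": "move_arm", "payload": {"rows": [[[0.05,0,0.05,0,-1],[0.15,0,0.1,0,-1],[0.18,0,0.12,0,-1],[0.17,0,0.13,0,-1],[0.15,0,0.15,0,-1]]]}}

```text
clock: 25.52
tool_pos: [0.4197, 0.3284, 0.1321]
tool_rot: [-0.001, 0.009, 1.0, 0.001]
wrist_force: [-10.3, -1.0, 15.2]
gripper_width: 0.014
finger_force: 14.0
```

```bash
python3 look.py pics/j.png 300 100 20 180
```

```text
housing scene 0.7 [482. 246.]
housing top 0.9 [135. 310.]
    [0.469 0.326 0.066]
housing_rim scene 0.82 [490. 238.]
housing_rim top 0.86 [123. 288.]
    [0.506 0.327 0.131]
housing_lug scene 0.7 [497. 203.]
housing_lug top 0.88 [111. 347.]
    [0.414 0.33  0.151]
[-9.52 -0.14 11.72] [-0.08  2.02 -0.06] 0.013438037295334567
```

The push is partly radial at 18 N. I'll lift slightly, shift the housing forward on the plate, and continue with a lighter grip and more backward travel.

{"api": "move_arm", "payload": {"rows": [[[0,0,-0.15,0,-1],[-0.15,0,0,0,-1],[-0.25,0,0,0,-1],[0,0,0,0,-1],[0,0,0,0,-1]]], "squeeze": 9}}

```text
clock: 26.55
tool_pos: [0.4465, 0.3259, 0.1395]
tool_rot: [-0.0, 0.01, 1.0, -0.0]
wrist_force: [0.0, 0.0, -1.5]
gripper_width: 0.0138
finger_force: 9.0
```

```bash
python3 look.py pics/k.png 300 100 20 180
```

```text
housing scene 0.62 [479. 248.]
housing top 0.61 [138. 292.]
    [0.499 0.317 0.086]
housing_rim top 0.87 [122. 267.]
housing_lug scene 0.92 [497. 207.]
housing_lug top 0.6 [112. 328.]
    [0.442 0.327 0.163]
[-0.05  0.24 -0.59] [-0.01  0.06 -0.03] 0.014021666473276738
```

{"api": "move_arm", "payload": {"rows": [[[0.08,0,0.08,0,-1],[0.1,0,0.08,0,-1],[0.1,0,0.08,0,-1],[0.1,0,0.08,0,-1],[0.08,0,0.08,0,-1]]]}}

```text
clock: 27.58
tool_pos: [0.4185, 0.3269, 0.1157]
tool_rot: [-0.0, 0.01, 1.0, 0.0]
wrist_force: [-0.3, -0.0, 0.8]
gripper_width: 0.0139
finger_force: 9.0
```

```bash
python3 look.py pics/l.png 300 100 20 180
```

```text
housing scene 0.73 [476. 251.]
housing top 0.83 [139. 302.]
    [0.482 0.32  0.06 ]
housing_rim scene 0.97 [492. 241.]
housing_rim top 0.55 [126. 282.]
    [0.515 0.327 0.13 ]
housing_lug scene 0.73 [494. 210.]
[-0.29 -0.05 -1.24] [ 0.01  0.09 -0.  ] 0.013722303538386332
```

{"api": "move_arm", "payload": {"rows": [[[0.07,0,0.08,0,-1],[0.07,0,0.08,0,-1],[0.06,0,0.08,0,-1],[0.06,0,0.08,0,-1],[0.05,0,0.06,0,-1]]]}}

```text
clock: 28.6
tool_pos: [0.4002, 0.3272, 0.0928]
tool_rot: [0.0, 0.01, 1.0, -0.0]
wrist_force: [0.4, -1.7, -0.1]
gripper_width: 0.014
finger_force: 9.0
```

```bash
python3 look.py pics/m.png 300 100 20 180
```

```text
housing scene 0.6 [476. 252.]
housing top 0.83 [139. 301.]
    [0.484 0.32  0.058]
housing_rim scene 0.87 [491. 234.]
housing_rim top 0.78 [123. 295.]
    [0.494 0.327 0.13 ]
housing_lug scene 0.88 [492. 214.]
[-1.1   0.02 -1.  ] [0.03 0.18 0.03] 0.013909607695753747
```

{"api": "move_arm", "payload": {"rows": [[[0.04,0,0.06,0,-1],[0.04,0,0.06,0,-1],[0.04,0,0.06,0,-1],[0.03,0,0.06,0,-1],[0.02,0,0.05,0,-1]]]}}

```text
clock: 29.62
tool_pos: [0.3897, 0.3274, 0.0754]
tool_rot: [-0.0, 0.01, 1.0, -0.0]
wrist_force: [-1.3, 1.1, 0.4]
gripper_width: 0.0139
finger_force: 9.0
```

```bash
python3 look.py pics/n.png 300 100 20 180
```

```text
housing scene 0.79 [477. 256.]
housing top 0.82 [141. 302.]
    [0.482 0.324 0.043]
housing_rim scene 0.66 [490. 232.]
housing_rim top 0.86 [125. 302.]
    [0.482 0.326 0.124]
housing_lug scene 0.67 [491. 215.]
[-0.38 -0.39  0.06] [-0.    0.09  0.02] 0.013895933725576985
```

{"api": "move_arm", "payload": {"rows": [[[0.01,0,0.02,0,-1],[0.01,0,0.02,0,-1],[0.01,0,0.02,0,-1],[0,0,0.02,0,-1],[0,0,0,0,-1]]], "squeeze": 5}}

```text
clock: 30.65
tool_pos: [0.3882, 0.3274, 0.0708]
tool_rot: [-0.0, 0.01, 1.0, -0.0]
wrist_force: [-0.4, 0.1, 0.6]
gripper_width: 0.0141
finger_force: 5.0
```

{"api": "move_arm", "payload": {"rows": [[[0,0,0.015,0,-1],[0,0,0.015,0,-1],[0,0,0.015,0,-1],[0,0,0,0,-1],[0,0,0,0,-1]]]}}

```text
clock: 31.28
tool_pos: [0.3878, 0.3275, 0.0684]
tool_rot: [-0.0, 0.01, 1.0, -0.0]
wrist_force: [-3.0, 0.2, 4.5]
gripper_width: 0.0138
finger_force: 5.0
```

```bash
python3 look.py pics/o.png 300 100 20 180
```

```text
housing top 0.74 [142. 301.]
housing_rim scene 0.66 [490. 230.]
housing_rim top 0.9 [123. 302.]
    [0.483 0.325 0.131]
housing_lug scene 0.65 [486. 216.]
housing_lug top 0.7 [129. 357.]
    [0.39  0.324 0.085]
[-3.08  0.05  5.14] [-0.08  0.79 -0.06] 0.013936271542602739
```

View pics/o.png

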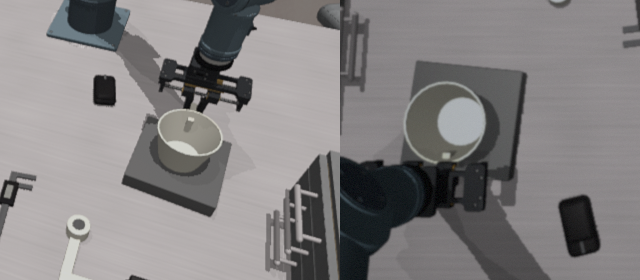

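The housing stands empty and upright on the plate, centred around (190,150) in the left view, and the wrist force shows base contact. Releasing it.

{"api": "move_arm", "payload": {"rows": [[[0,0,0,0,0.1],[0,0,0,0,0.1],[0,0,0,0,0.1],[0,0,0,0,0.1],[0,0,0,0,0.1]]]}}

```text
clock: 32.3
tool_pos: [0.3884, 0.3274, 0.0682]
tool_rot: [0.0, 0.01, 1.0, -0.0]
wrist_force: [0.2, -0.3, 0.8]
gripper_width: 0.0483
finger_force: 0.0
```

{"api": "move_arm", "payload": {"rows": [[[0,0,0,0,0.1],[0,0,-0.2,0,0.1],[0,0,-0.5,0,0.1],[0,0,-0.8,0,0.1],[0,0,-0.8,0,0.1]]]}}

```text
clock: 32.92
tool_pos: [0.3883, 0.3273, 0.2084]
tool_rot: [0.0, 0.01, 1.0, 0.0]
wrist_force: [-0.1, 0.0, 0.4]
gripper_width: 0.0481
finger_force: 0.0
```

```bash
python3 look.py pics/p.png 300 100 20 180; python3 st.py | grep stub0; python3 -c "
from fit import *
fit('housing',[.484,.327,.04,0.0])"
```

```text
housing scene 0.64 [476. 256.]
housing top 0.71 [141. 302.]
    [0.482 0.323 0.045]
housing_rim scene 0.97 [490. 231.]
housing_rim top 0.62 [125. 302.]
    [0.483 0.324 0.127]
housing_lug scene 0.77 [488. 216.]
housing_lug top 0.74 [129. 354.]
    [0.395 0.325 0.09 ]
[-0.4 -0.6  0.1] [ 0.04 -0.    0.02] 0.048394866124555104
stub0 scene 0.72 [164. 210.] at floor [ 0.578 -0.447  0.01 ]
stub0 scene 0.51 [195. 226.] at floor [ 0.6   -0.346  0.01 ]
stub0 top 0.8 [497. 234.] at floor [ 0.609 -0.337  0.01 ]
stub0 top 0.76 [551. 246.] at floor [ 0.585 -0.438  0.01 ]
stub0 top 0.75 [483. 216.] at floor [ 0.644 -0.311  0.01 ]
scene 0.66 [455.488 199.008 521.472 272.4  ]
top 0.6 [ 82.112 261.12  170.816 362.592]
housing [ 0.4844  0.3231  0.0438 -0.0255] loss 0.11133047616242875
```

The housing stands free near the plate centre (z about 0.043), all three chunks are in the tote, and the robot is clear. Handing in.

```bash
python3 -c "
from bench import env
print(env.close_job())"
```

```text
the job is handed in; nothing more can be done
None
```

I emptied all three chunks into the tote, stood the housing upright near the centre of the granite plate, let go and handed the job in at about 33 s; the hand-in returned no verdict.

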